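Unlock the retained-sample cage, swing its gate past the detent and hold it wide

ROBOT

A 7-joint arm with a two-finger parallel gripper is mounted at the origin on the work surface. World frame = base frame: x ahead of the robot, y to its left, z up, the work surface at z = 0. Lengths are in mm, angles in rad, forces in N, time in s.
With the tool pointing down it reaches from about 400 to 925 mm from the base axis. Payload 4.1 kg.
Tool frame: the origin (TCP) lies midway between the tips of the shut fingers; the grasp point (between the pads) lies 19 mm behind it; x points along the fingers, y is the direction in which the jaws open and shut, and the axes are right-handed (so a half turn about x gives the same grasp; the last joint's range is limited). The gripper opens to 85 mm and grips with 20 to 120 N. Pads are 22 mm wide; open, the fingers measure 114 mm over their backs; the gripper's body (76 mm by 85 mm) begins 54 mm behind the grasp point. The pads swing forward as they close: fully open they stand 13 mm farther back than shut.
Start: joints at [-1.302, 0.398, 0.045, 1.537, -0.019, 1.207, -0.051], TCP at [233.698, 606.572, 231.347] pointing down, gripper open.
Joint ranges: [-2.82, 2.82], [-0.49, 2.23], [-1.37, 1.46], [0, 2.46], [-1.36, 4.5], [0.23, 2], [-2.94, 2.94]. Speed limits (rad/s): [2.57, 2.57, 3.14, 3.14, 3.14, 3.14, 3.14].

INTERFACE

Orientations are given as [roll, pitch, yaw] about the fixed x, y, z axes, in that order (R = Rz(yaw) Ry(pitch) Rx(roll)).
In Python, from rig import robot gives the robot as it stands. The module is installed in compiled form; this text tells all that it offers.
- The arm moves only by the tool drive_tool, never from a script. Its argument "motion" is a list of rows, each a list of 7 numbers: the shift along the tool's x, y, z in mm, then the turn, a rotation vector about the tool's x, y, z in degrees, then the finger opening in mm, from 0 to 85.4. In form: [[x, y, z, wx, wy, wz, fingers], ...]. A call has 1 to 5 rows; each row is the pose to reach, as a shift and turn from the pose measured when the call began, along the tool's axes at that moment; what a row does not reach only later rows make up. A row lasts 1/12 s, in which the tool goes at most 41.7 mm and 7.16 degrees, less where a joint would pass 70% of its speed; a pose out of reach is approached as far as the arm can. A call with a gripper value outside its range is refused whole. The fingers move at their own pace and stop on an object; "squeeze" is the grip in N (left out, the last holds). Time passes only in rows, so rows that repeat a pose let the fingers close. It gives the time, the measured TCP pose, the force and the opening at its end, in the units of the state.
- robot.sense(): the state, without advancing time (a new reading comes with each control period).
- robot.snapshot(name): name is "scene" or "top" or "wrist"; returns a dict with "image" (384x512x3 uint8, red, green, blue), "K" (3x3 intrinsics, pixels), "R" (3x3) and "t" (3): a world point X has camera coordinates R X + t; the wrist camera has in their place "hand_eye" (4x4, takes a point from camera to tool coordinates, whose origin is the TCP and whose axes are the tool frame's). Camera axes: x right, y down, z forward; pixel columns grow to the right and rows downward; lengths in mm; the calibration is good to about 2 mm. A picture is of the moment at which its call begins: read the wrist's pose just before it. There is no depth.
- robot.job_done(): hands the job in, once; it reports no verdict.
The state is a dict: "t": time; "joint_positions": joint angles; "joint_velocities": joint speeds; "joint_torque": joint torques, N m; "tcp_pos": TCP position; "ee_rot": TCP orientation; "ft_force": force on the tool from outside, world axes, zero at the start; "wrist_torque": the same for the moment, N m; "finger_gap": finger opening in mm.
Only numpy, scipy, OpenCV 4.12 (cv2) and the standard library are available. Lean on these libraries where they do the work, as an engineer would, in place of code of your own. Each camera call takes 0.05 s, during which the arm holds its last target. There are 200 camera calls.

TASK

Open the gate of the steel sample cage so that a colleague can take the boxes out: first squeeze together the two flat tabs of the lock slide, nearer the hinge, until it is fully drawn, then squeeze together the two round posts of the spring latch, nearer the free end, and swing the gate out, past the click of its detent, until it stands wide open, about square to the front of the cage. The gate closes by itself, so finish while still holding it wide and still with the gripper, and leave everything else on the bench and on the cage's roof where it is.

Things in the scene. Friction and masses are not known exactly. Their poses are not given: they have to be found in the camera images.
- cage: Sample cage: fixed zinc-plated steel box of tube and mesh, 271 mm wide, 278 deep, 168 high, clip-lid boxes inside; place and turn differ each time. Origin: foot of the gate's upright hinge axis, at bench height. -x points straight out of its front, +x into it; the shut gate runs from the hinge along -y. Seen from in front the hinge is on the left.
- cage_hinge (a point): Point on the gate's hinge axis 207 mm above the bench, the mid-height of all tabs and posts. Axes as the cage. The gate opens clockwise seen from above: its free end swings towards -x.
- gate (a joint): Gate angle, rad: 0 shut, 1.57 square to the front, 1.92 stop. Mesh panel 12 mm thick, 24 to 170 mm above the bench, free edge 245 mm from the hinge axis, 0.8 kg, way clear. A spring pushes it shut: 0.23 N m when shut, 0.6 at 1.57. Detent: a sprung roller rides over a cam nose at the hinge, up to 0.8 N m more from 0.34 to 0.58 rad, then it snaps past; clear from 0.82. Let go when wide, it swings back.
- lock (a joint): Travel of the lock slide, m: 0 locked, 0.018 fully drawn (hard stop). It slides across the gate's top rail, forwards (-x of the gate), with 3 N of friction and no spring: it stays where it is left. Until it is drawn 13 mm its block stands behind the latch bolt's tail, and the bolt moves only 3 to 4 mm. It starts 0 to 3 mm drawn.
- bolt (a joint): Travel of the latch bolt, m: 0 shot into the keeper on the cage's latch post, 0.016 fully drawn (hard stop); from 0.013 it is clear of the keeper and the gate is free. It slides towards the hinge against a spring (4 N at the start, 8 N fully drawn) and springs out when let go. It may be kept squeezed while the gate is swung by it.
- lock_tab (a point): Centre of the lock slide's moving tab: upright flat steel tab on the gate's cage side, 8 mm thick in x, 26 mm wide along the gate, up to 230 mm above the bench, 105 mm along the gate from the hinge axis and, locked, 20 mm to +x of it. y points along the gate to the hinge, -x out of its front; turns with it.
- lock_rest (a point): Centre of the fixed tab, in front, that it is squeezed against (jaws closing across the gate): same shape and height, 105 mm along the gate from the hinge axis, 24 mm to -x of it. The two measure 52 mm over their outer faces when locked, 34 mm fully squeezed. y points along the gate to the hinge, -x out of its front; turns with it.
- latch_tab (a point): Centre of the latch's moving post, part of the bolt: round steel post, diameter 12 mm, 184 to 230 mm above the bench, 216 mm along the gate from the hinge axis when latched, 2 mm to -x of it. The keeper, 249 to 267 mm from the hinge, is 189 mm high. y points along the gate to the hinge, -x out of its front; turns with it.
- latch_rest (a point): Centre of the latch's fixed post: same shape and height, 172 mm from the hinge axis, 2 mm to -x of it. Jaws close along the gate; the two measure 56 mm over their outer faces when latched, 40 mm fully squeezed. Bars and guides under all tabs and posts reach up to 191 mm. y points along the gate to the hinge, -x out of its front; turns with it.
- bowl_near: empty glass tasting bowl standing beyond the latch side of the cage, clear of the gate; 94 mm across the rim, 66 mm high. Bystander: leave it. Its origin is the centre of its underside.
- bowl_left: empty glass tasting bowl on the open bench to the robot's right; 94 mm across the rim, 66 mm high. Bystander: leave it. Its origin is the centre of its underside.
- bowl_right: a second such bowl beside it; 94 mm across the rim, 66 mm high. Bystander: leave it. Its origin is the centre of its underside.
- dosing_cup: plain steel dosing cup, 56 mm across, 70 mm high, between the bowls. Bystander: leave it. Its origin is the centre of its underside.
- spoon: steel tasting spoon 160 mm long lying near the bowls. Bystander: leave it. Its origin is the centre of its underside.
- timer: small white timer, 50 x 75 x 18 mm, to the robot's right, near the bowls. Bystander: leave it. Its origin is the centre of its underside.
- roof_box: clip-lid sample box, 160 x 110 x 55 mm, standing on the cage's roof (roof 167 mm above the bench). Bystander: leave it. Its origin is the centre of its underside.

How it is judged (in metres and radians):
On the way, in this order (a step that is already met when the one before it is completed fails the run):
1. the lock slide is drawn, with the gate still shut (value of joint lock above 0.014 m and value of joint gate below 0.05 rad), for 0.1 s.
2. the latch bolt is drawn clear of its keeper (value of joint bolt above 0.0125 m), for 0.1 s.
3. the gate has been swung past its detent (value of joint gate above 0.85 rad), for 0.1 s.
At the end, for the whole second after the job is handed in: The gate stands more than 1.30 rad (75 degrees) open and still (under 0.1 rad/s), held there by the gripper's fingers (more than 1 N between fingers and the gate or what it carries); the lock slide is still drawn (over 13 mm); every bystander is within 30 mm of where it started (value of joint gate above 1.3 rad and velocity of joint gate between -0.1 and 0.1 rad/s and value of joint lock above 0.013 m and contact force between the fingers and gate above 1 N and distance of each of bowl_near, bowl_left, bowl_right, dosing_cup, spoon, timer, roof_box from where it was at the start of the episode below 0.03 m); the arm keeps its last pose, push and grip.
It fails at once if a bystander is knocked away (moved over 40 mm) (distance of any of bowl_near, bowl_left, bowl_right, dosing_cup, spoon, timer, roof_box from where it was at the start of the episode above 0.04 m).
It also fails if it takes over 42 s, if anything falls off the work surface, if the arm or the gripper's body presses on something with over 40 N, if the wrist force passes 120 N, or if a joint passes its speed limit or range.

## Working session

There is one attempt and no reset: what is moved stays moved. The work goes in short steps, Python scripts to look and compute and a tool call to move; the robot and the scene stay as the last step left them, time stands still between calls to the robot, and variables do not carry over. Pictures are saved under pics/ and viewed, about 8 in all and at most 12, crops included, and the job is handed in when it is done.

Besides the shell and the picture viewer there is one more tool, called after ">>>" as name(argument=value, ...), one argument or row to a line, values as JSON. drive_tool: Moves the arm, as the interface text tells. Its arguments: {"type":"object","properties":{"motion":{"type":"array"},"squeeze":{"type":"number"}},"required":["motion"]}

```bash
mkdir -p pics; ls; python3 - <<'E'
from rig import robot
import cv2,numpy as np,pickle
s=robot.sense();print({k:np.round(v,3) for k,v in s.items()})
d={}
for n in("scene","top","wrist"):
    d[n]=robot.snapshot(n)
    print(n,{k:np.round(v,3).tolist() for k,v in d[n].items() if k!="image"})
d["s"]=s;pickle.dump(d,open("s0.pkl","wb"))
a=[cv2.cvtColor(d[n]["image"],cv2.COLOR_RGB2BGR) for n in("scene","top")]
cv2.imwrite("pics/scene0.png",cv2.resize(a[0],(800,600),interpolation=cv2.INTER_CUBIC))
cv2.imwrite("pics/top0.png",cv2.resize(a[1],(800,600),interpolation=cv2.INTER_CUBIC))
E
```

```text
pics
{'t': np.float64(0.0), 'joint_positions': array([-1.302,  0.399,  0.045,  1.538, -0.019,  1.207, -0.051]), 'joint_velocities': array([-0.002, -0.001, -0.   ,  0.   ,  0.001, -0.001, -0.   ]), 'joint_torque': array([-1.0000e-03, -4.7513e+01,  1.3640e+00, -2.5422e+01,  1.2000e-02,
        1.0000e-02,  0.0000e+00]), 'tcp_pos': array([233.479, 605.946, 230.252]), 'ee_rot': array([-1.507,  1.569, -1.875]), 'ft_force': array([ 0.475,  0.276, -0.103]), 'wrist_torque': array([0.027, 0.024, 0.038]), 'finger_gap': np.float64(85.414)}
scene {'K': [[380.888, 0.0, 260.637], [0.0, 380.888, 191.835], [0.0, 0.0, 1.0]], 'R': [[0.68, 0.733, 0.011], [0.45, -0.405, -0.796], [-0.579, 0.546, -0.606]], 't': [-318.892, -135.177, 1576.817]}
top {'K': [[403.848, 0.0, 252.584], [0.0, 403.848, 189.691], [0.0, 0.0, 1.0]], 'R': [[0.021, -1.0, -0.013], [-0.997, -0.019, -0.08], [0.079, 0.015, -0.997]], 't': [-35.808, 500.135, 1455.554]}
wrist {'K': [[290.784, 0.0, 254.656], [0.0, 290.784, 195.82], [0.0, 0.0, 1.0]], 'hand_eye': [[-0.002, -0.315, 0.949, -142.201], [1.0, -0.002, 0.001, -0.298], [0.001, 0.949, 0.315, -81.07], [0.0, 0.0, 0.0, 1.0]]}
```

View pics/top0.png

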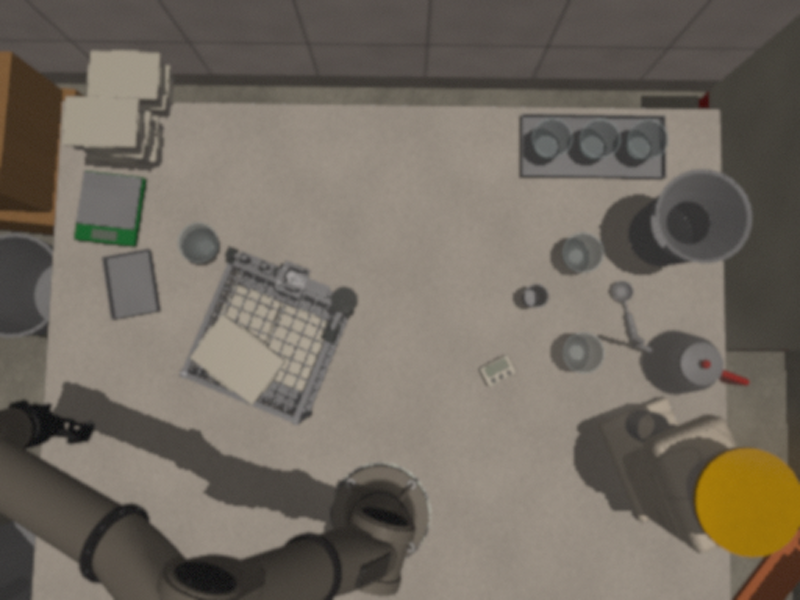

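View pics/scene0.png

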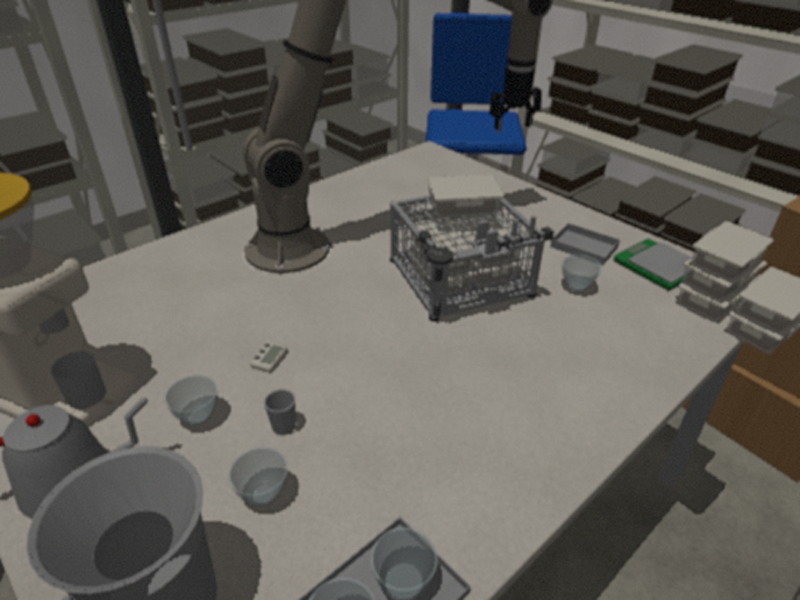

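The top view (800×600) shows the cage with the hinge cap at about (343,300), the latch end at about (232,255), the front facing away from the robot, and the roof box at (237,360). The scene view shows the gate front from (437,260) to (545,235). I'll zoom in next.

```bash
python3 - <<'E'
import pickle,cv2,numpy as np
d=pickle.load(open("s0.pkl","rb"))
f=lambda n:cv2.cvtColor(d[n]["image"],cv2.COLOR_RGB2BGR)
a=cv2.resize(f("top")[150:215,135:235],(800,520),interpolation=cv2.INTER_CUBIC)
b=cv2.resize(f("scene")[112:207,245:355],None,fx=5,fy=5,interpolation=cv2.INTER_CUBIC)
cv2.imwrite("pics/topc.png",a);cv2.imwrite("pics/scenec.png",b)
E
```

```text
(no output)
```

View pics/topc.png

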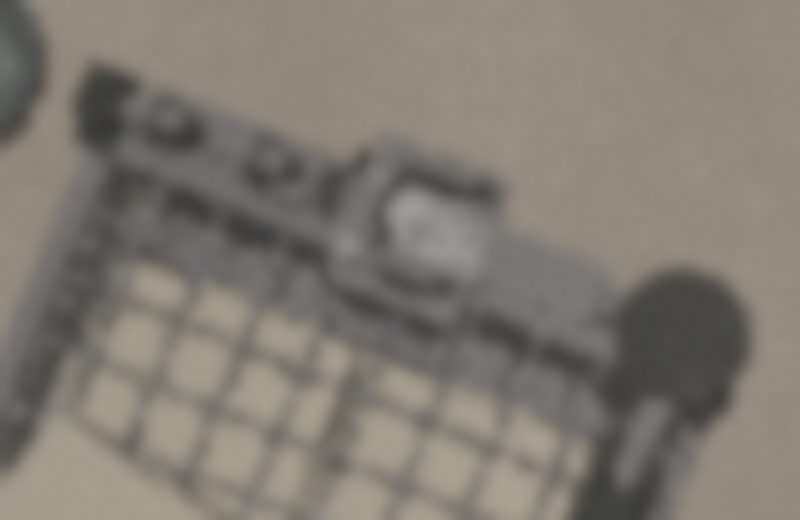

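View pics/scenec.png

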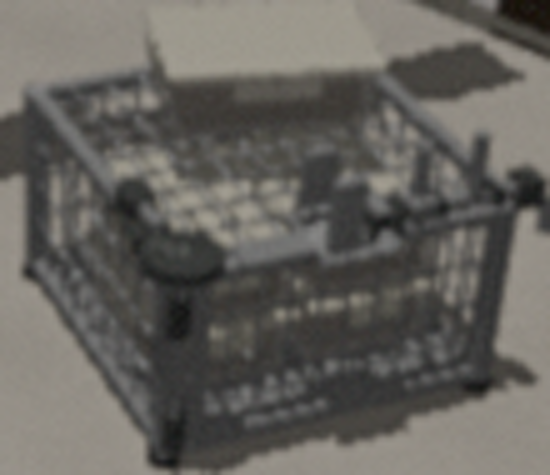

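The top crop shows the post tops at about (174,122) and (274,160), the tabs around (385,150) and (385,290), and the hinge cap at (683,335). The scene crop shows the front tab top at (352,182), rear tab top (322,155), and post tops (423,155) and (482,137).

```bash
cat > h.py <<'E'
import numpy as np,cv2
from scipy.spatial.transform import Rotation as Ro
def ray(c,u,v):
    d=np.linalg.solve(c["K"],[u,v,1.]);R=c["R"];return -R.T@c["t"],R.T@d
def plane(c,u,v,z):
    o,d=ray(c,u,v);return o+d*(z-o[2])/d[2]
def tri(a,ua,b,ub):
    o,d=ray(a,*ua);p,e=ray(b,*ub)
    s=np.linalg.lstsq(np.c_[d,-e],p-o,rcond=None)[0]
    x,y=o+s[0]*d,p+s[1]*e;return (x+y)/2,np.linalg.norm(x-y)
def wristcam(im,s):
    R=Ro.from_euler("xyz",s["ee_rot"]).as_matrix();H=np.array(im["hand_eye"])
    Rc=(R@H[:3,:3]).T;o=R@H[:3,3]+s["tcp_pos"]
    return dict(K=im["K"],R=Rc,t=-Rc@o,image=im["image"])
E
python3 - <<'E'
from h import *
import pickle
np.set_printoptions(precision=1,suppress=True)
d=pickle.load(open("s0.pkl","rb"));T,S=d["top"],d["scene"]
t=lambda u,v:(135+(u+.5)/8-.5,150+(v+.5)/8-.5)
s=lambda u,v:(245+(u+.5)/5-.5,112+(v+.5)/5-.5)
P={}
for n,a,b in(("mov",(174,122),(482,137)),("fix",(274,160),(423,155))):
    P[n]=plane(T,*t(*a),230);print(n,P[n],plane(S,*s(*b),230),tri(T,t(*a),S,s(*b)))
g=P["fix"]-P["mov"];print(np.linalg.norm(g),np.degrees(np.arctan2(g[1],g[0])))
for z in(168,180,190,200):print(z,plane(T,*t(683,335),z),plane(S,*s(185,255),z))
print("tabs",plane(S,*s(352,182),230),plane(S,*s(322,155),230))
E
```

```text
mov [556.9 276.5 230. ] [563.4 271.6 230. ] (array([558.1, 278.3, 225.1]), np.float64(1.5305039581080078))
fix [542.5 236.4 230. ] [552.4 223.7 230. ] (array([543.2, 238. , 220.7]), np.float64(1.3840928207022234))
42.60076817432879 -109.67926444735052
168 [481.1  79.2 168. ] [467.4  93.4 168. ]
180 [480.2  78.  180. ] [480.1  79.8 180. ]
190 [479.5  77.1 190. ] [490.7  68.4 190. ]
200 [478.8  76.1 200. ] [501.3  57.1 200. ]
tabs [544. 163. 230.] [508.5 174.5 230. ]
```

```bash
python3 - <<'E'
from h import *
import pickle
s=pickle.load(open("s0.pkl","rb"))["s"]
R=Ro.from_euler("xyz",s["ee_rot"]).as_matrix();print(R.round(3))
for n,a in(("y",R[:,1]),("z",R[:,2])):print(n,np.degrees(np.arctan2(a[1],a[0])))
# goal TCP over lock, high, in tool axes
print(R.T@(np.array([500,170,330])-s["tcp_pos"]))
E
```

```text
[[-0.001  0.359  0.933]
 [-0.002  0.933 -0.359]
 [-1.    -0.002  0.   ]]
y 68.93300202604262
z -21.06698387209282
[ -99.0872844  -311.19865683  405.42455985]
```

>>> drive_tool(
  motion=[
    [-60,-50,70,0,0,0,85],
    [-80,-90,130,0,0,0,85],
    [-100,-130,190,0,0,0,85],
    [-110,-160,235,0,0,0,85],
    [-110,-185,270,0,0,0,85],
  ],
  squeeze=40,
)

```text
t: 0.57
tcp_pos: [342.8, 447.1, 309.6]
ee_rot: [-0.788, 1.57, -1.156]
ft_force: [0.8, 0.1, 0.5]
finger_gap: 85.3
```

>>> drive_tool(
  motion=[
    [-20,-30,40,0,0,0,85],
    [-30,-60,90,0,0,0,85],
    [-30,-90,135,0,0,0,85],
    [-30,-120,180,0,0,0,85],
    [-30,-150,225,0,0,0,85],
  ],
)

```text
t: 0.98
tcp_pos: [460.5, 279.8, 339.0]
ee_rot: [0.843, 1.57, 0.477]
ft_force: [0.6, 0.2, -0.0]
finger_gap: 85.0
```

>>> drive_tool(
  motion=[
    [0,-20,35,0,0,0,85],
    [0,-35,65,0,0,0,85],
    [0,-35,65,0,0,0,85],
    [0,-35,65,0,0,0,85],
  ],
)

```text
t: 1.32
tcp_pos: [509.7, 221.3, 338.7]
ee_rot: [-0.118, 1.57, -0.491]
ft_force: [-0.3, 1.1, 0.0]
finger_gap: 85.1
```

```bash
python3 - <<'E'
from h import *
from rig import robot
import pickle
s=robot.sense();w=robot.snapshot("wrist");pickle.dump((s,w),open("w1.pkl","wb"))
print(s["tcp_pos"],s["joint_positions"].round(2),np.abs(s["joint_velocities"]).max())
cv2.imwrite("pics/w1.png",cv2.resize(cv2.cvtColor(w["image"],cv2.COLOR_RGB2BGR),(800,600),interpolation=cv2.INTER_CUBIC))
E
```

```text
[509.68434797 221.33728345 338.74799847] [-0.77  0.17  0.33  1.61 -0.06  1.37  0.77] 0.06739352471725576
```

View pics/w1.png

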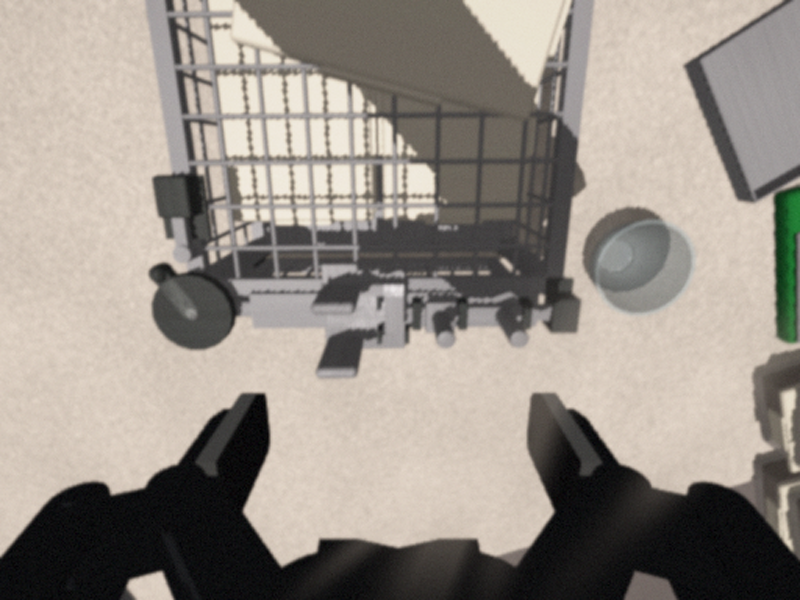

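The wrist view (800×600) clearly shows the front tab top at (338,372), rear tab top at about (334,308), fixed post top (446,340), moving post top (518,339), and hinge cap centre (193,310). The near bowl is at (643,265).

```bash
python3 - <<'E'
from h import *
import pickle
np.set_printoptions(precision=1,suppress=True)
s,w=pickle.load(open("w1.pkl","rb"));W=wristcam(w,s);k=.64
px=lambda u,v:((u+.5)*k-.5,(v+.5)*k-.5)
f=plane(W,*px(446,340),230);m=plane(W,*px(518,339),230)
ft=plane(W,*px(338,372),230);rt=plane(W,*px(334,308),230)
print("fix",f,"mov",m,"ft",ft,"rt",rt)
for z in(175,180,185):print("hinge",z,plane(W,*px(193,310),z))
g=(m-f)[:2];print("gate len",np.linalg.norm(g),"ang",np.degrees(np.arctan2(g[1],g[0])))
h=plane(W,*px(193,310),180)[:2]
for n,p in(("f",f),("m",m)):
    e=p[:2]-h;print(n,np.linalg.norm(e),np.degrees(np.arctan2(e[1],e[0])))
a=np.radians(69);u=np.array([np.cos(a),np.sin(a)]);v=np.array([u[1],-u[0]]) # v=-x cage
for n,p in(("f",f),("m",m),("ft",ft),("rt",rt)):
    e=p[:2]-f[:2];print(n,"along",172+e@u,"out",2+e@v)
d=pickle.load(open("s0.pkl","rb"))
p=lambda c,X:(lambda q:q[:2]/q[2])(c["K"]@(c["R"]@X+c["t"]))
for q in(f,m,ft,rt):
  print("top crop px of it",(p(d["top"],q)-[135,150])*8,"scene",(p(d["scene"],q)-[245,112])*5)
E
```

```text
fix [542.1 239.3 230. ] mov [557.2 279.6 230. ] ft [537.9 170.8 230. ] rt [499.3 185.3 230. ]
hinge 175 [478.3  77.1 175. ]
hinge 180 [477.6  79.9 180. ]
hinge 185 [476.9  82.8 185. ]
gate len 42.94913201514674 ang 69.41883676152082
f 171.96286587157084 67.95877890904937
m 214.90084002320475 68.2505492986816
f along 172.0 out 2.0
m along 214.94798447792112 out 1.6860411830385709
ft along 106.52045884665503 out 22.63669482824831
rt along 106.20539148835002 out -18.655300318475415
top crop px of it [263.  157.3] scene [423.8 139.2]
top crop px of it [162.9 117.5] scene [479.9 127.6]
top crop px of it [436.1 171.2] scene [350.7 172.2]
top crop px of it [396.1 268.3] scene [320.3 142.2]
```

>>> drive_tool(
  motion=[
    [0,-10,10,7,0,0,85],
    [0,-20,20,14,0,0,85],
    [0,-30,26,21,0,0,85],
    [0,-38,32,28,0,0,85],
    [0,-38,32,35,0,0,85],
  ],
)

```text
t: 1.78
tcp_pos: [524.2, 176.2, 338.5]
ee_rot: [-2.259, 1.57, 3.039]
ft_force: [0.2, 0.3, 0.4]
finger_gap: 84.7
```

>>> drive_tool(
  motion=[
    [0,0,0,8,0,0,85],
    [0,0,0,15,0,0,85],
    [0,0,0,22,0,0,85],
    [0,0,0,29,0,0,85],
    [0,0,0,36,0,0,85],
  ],
)

```text
t: 2.2
tcp_pos: [523.0, 178.8, 338.2]
ee_rot: [-1.951, 1.569, 2.727]
ft_force: [0.5, 0.7, -0.1]
finger_gap: 85.1
```

```bash
cat >> h.py <<'E'
def goal(s,xy,z,ang):
    "shift in tool axes and turn (deg about tool x,y,z) to tool pointing down, tool y at ang deg"
    R=Ro.from_euler("xyz",s["ee_rot"]).as_matrix();a=np.radians(ang)
    G=np.c_[[0,0,-1],[np.cos(a),np.sin(a),0],[np.sin(a),-np.cos(a),0]]
    return np.r_[R.T@(np.array([*xy,z])-s["tcp_pos"]),np.degrees(Ro.from_matrix(R.T@G).as_rotvec())].round(1)
E
python3 -c "
from h import *
from rig import robot
s=robot.sense();print(s['t'],s['tcp_pos'],s['joint_positions'].round(2));print(goal(s,(526,174),300,-21))"
```

```text
2.2 [522.96674921 178.7836714  338.16115933] [-0.82  0.18  0.49  1.62 -0.08  1.37 -0.36]
[38.2  3.3  4.7 19.  -0.   0.1]
```

>>> drive_tool(
  motion=[
    [15,3,5,7,0,0,85],
    [30,3,5,14,0,0,85],
    [38,3,5,19,0,0,85],
    [38,3,5,19,0,0,85],
    [38,3,5,19,0,0,85],
  ],
)

```text
t: 2.62
tcp_pos: [524.7, 175.7, 299.8]
ee_rot: [-1.48, 1.568, 2.872]
ft_force: [0.0, 0.6, 0.3]
finger_gap: 84.8
```

```bash
python3 - <<'E'
from h import *
from rig import robot
import pickle
s=robot.sense();w=robot.snapshot("wrist");pickle.dump((s,w),open("w2.pkl","wb"))
print(s["tcp_pos"],s["joint_positions"].round(2));print(goal(s,(526,174),197,-21))
cv2.imwrite("pics/w2.png",cv2.resize(cv2.cvtColor(w["image"],cv2.COLOR_RGB2BGR),(800,600),interpolation=cv2.INTER_CUBIC))
E
```

```text
[524.65961071 175.66131242 299.76402715] [-0.84  0.2   0.52  1.68 -0.11  1.29 -0.66]
[102.8   2.2   1.1   0.3   0.    0.2]
```

View pics/w2.png

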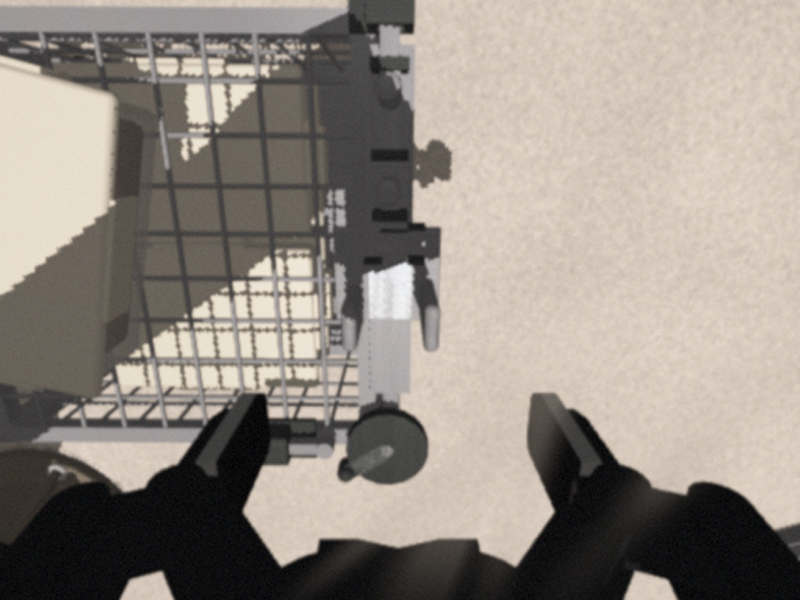

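The rear tab top is at (350,330) and the front tab top at (432,329). The fingers straddle both, centred at column 398. I'll check these numbers against the plan.

```bash
python3 - <<'E'
from h import *
import pickle
np.set_printoptions(precision=1,suppress=True)
s,w=pickle.load(open("w2.pkl","rb"));W=wristcam(w,s);k=.64
px=lambda u,v:((u+.5)*k-.5,(v+.5)*k-.5)
a=np.radians(69);u=np.array([np.cos(a),np.sin(a)]);v=np.array([u[1],-u[0]])
ft=plane(W,*px(432,329),230);rt=plane(W,*px(350,330),230)
print(ft,rt,np.linalg.norm(ft-rt),"centre target",ft[:2]-13*v, "hinge",plane(W,*px(388,446),180))
E
```

```text
[539.7 168.6 230. ] [501.2 182.6 230. ] 40.99830907988484 centre target [527.6 173.3] hinge [480.4  79.7 180. ]
```

>>> drive_tool(
  motion=[
    [30,3,1,0,0,0,85],
    [60,3,1,0,0,0,85],
    [85,3,1,0,0,0,85],
    [100,3,1,0,0,0,85],
    [102,3,1,0,0,0,85],
  ],
)

```text
t: 3.08
tcp_pos: [525.6, 173.8, 196.1]
ee_rot: [-1.148, 1.565, -3.078]
ft_force: [-0.4, 0.9, 0.0]
finger_gap: 84.9
```

>>> drive_tool(
  motion=[
    [0,0,0,0,0,0,60],
    [0,0,0,0,0,0,45],
    [0,0,0,0,0,0,30],
    [0,0,0,0,0,0,25],
    [0,0,0,0,0,0,25],
  ],
)

```text
t: 3.5
tcp_pos: [528.1, 174.1, 198.2]
ee_rot: [-2.56, 1.569, 1.792]
ft_force: [2.7, 1.3, 5.4]
finger_gap: 32.2
```

>>> drive_tool(
  motion=[
    [0,0,0,0,0,0,20],
    [0,0,0,0,0,0,20],
    [0,0,0,0,0,0,20],
  ],
  squeeze=50,
)

```text
t: 3.75
tcp_pos: [528.2, 174.1, 198.3]
ee_rot: [-2.68, 1.569, 1.672]
ft_force: [1.3, -0.2, -0.2]
finger_gap: 32.2
```

>>> drive_tool(
  motion=[
    [0,0,0,0,0,0,85],
    [0,0,0,0,0,0,85],
    [0,0,0,0,0,0,85],
    [-30,0,0,0,0,0,85],
    [-70,0,0,0,0,0,85],
  ],
)

```text
t: 4.17
tcp_pos: [525.7, 173.1, 265.9]
ee_rot: [-0.888, 1.563, -2.819]
ft_force: [0.6, 0.3, 0.6]
finger_gap: 84.8
```

```bash
python3 -c "
from h import *
from rig import robot
s=robot.sense();print(s['t'],s['tcp_pos'],s['joint_positions'].round(2),s['finger_gap'])
a=np.radians(69);u=np.array([np.cos(a),np.sin(a)]);v=np.array([u[1],-u[0]])
f=np.array([542.1,239.3]);c=f+14*u;print(c);print(goal(s,c,295,69))"
```

```text
4.1667 [525.73754032 173.14295404 265.86986419] [-0.83  0.23  0.52  1.73 -0.12  1.22 -0.64] 84.83139029929582
[547.11715129 252.37012597]
[-29.5  -8.1 -81.5 -89.6  -0.    0.5]
```

>>> drive_tool(
  motion=[
    [-25,0,-5,-7,0,0,85],
    [-30,-2,-20,-14,0,0,85],
    [-30,-4,-40,-21,0,0,85],
    [-30,-6,-60,-28,0,0,85],
    [-30,-8,-80,-35,0,0,85],
  ],
)

```text
t: 4.58
tcp_pos: [547.1, 251.7, 296.1]
ee_rot: [-1.53, 1.564, -2.844]
ft_force: [-0.5, 0.2, -0.9]
finger_gap: 85.1
```

>>> drive_tool(
  motion=[
    [0,0,0,-8,0,0,85],
    [0,0,0,-15,0,0,85],
    [0,0,0,-22,0,0,85],
    [0,0,0,-29,0,0,85],
    [0,0,0,-36,0,0,85],
  ],
)

```text
t: 5.0
tcp_pos: [547.3, 251.6, 296.2]
ee_rot: [-2.087, 1.565, -2.776]
ft_force: [1.0, 0.4, -1.1]
finger_gap: 85.1
```

```bash
python3 -c "
from h import *
from rig import robot
s=robot.sense();print(s['t'],s['tcp_pos'],s['joint_positions'].round(2),s['finger_gap'])
print(goal(s,(547,252.4),295,69))"
```

```text
5.0 [547.26366571 251.56333846 296.20929098] [-0.74  0.29  0.31  1.57 -0.09  1.31  0.46] 85.08753176811857
[  1.2   0.5  -0.7 -18.4  -0.2   0.3]
```

>>> drive_tool(
  motion=[
    [0,0,-1,-7,0,0,85],
    [0,0,-1,-14,0,0,85],
    [0,0,-1,-18,0,0,85],
    [0,0,-1,-18,0,0,85],
  ],
)

```text
t: 5.33
tcp_pos: [546.7, 252.0, 296.3]
ee_rot: [-2.379, 1.565, -2.752]
ft_force: [-0.0, 0.2, 0.2]
finger_gap: 84.9
```

```bash
python3 - <<'E'
from h import *
from rig import robot
import pickle
s=robot.sense();w=robot.snapshot("wrist");pickle.dump((s,w),open("w3.pkl","wb"))
print(s["tcp_pos"],s["joint_positions"].round(2));print(goal(s,(547,252.4),197,69))
cv2.imwrite("pics/w3.png",cv2.resize(cv2.cvtColor(w["image"],cv2.COLOR_RGB2BGR),(800,600),interpolation=cv2.INTER_CUBIC))
E
```

```text
[546.67053109 251.99529497 296.33534374] [-0.71  0.28  0.26  1.57 -0.07  1.31  0.76]
[99.3  0.9  0.6 -0.4 -0.2  0.2]
```

View pics/w3.png

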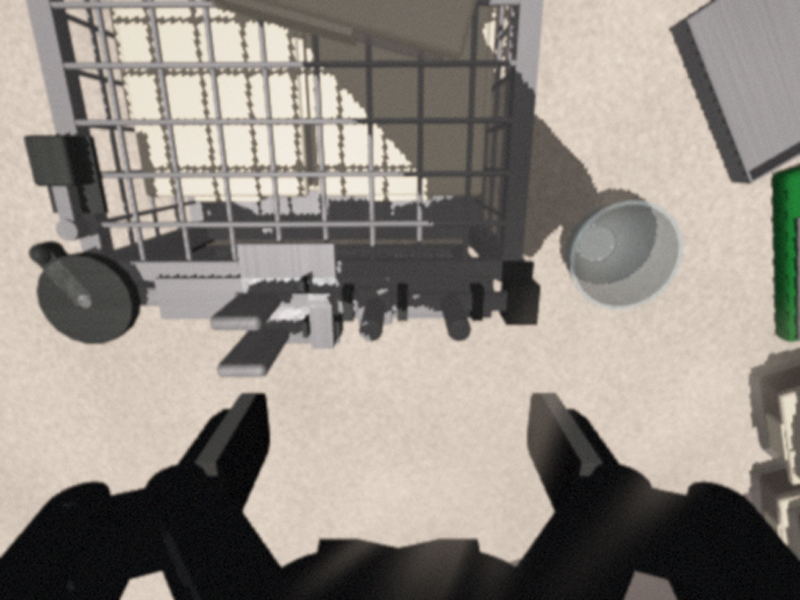

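The lock tabs have closed up: rear top at (236,323), front top at (243,370). The post tops are at (371,332) fixed and (458,332) moving.

```bash
python3 - <<'E'
from h import *
import pickle
np.set_printoptions(precision=1,suppress=True)
s,w=pickle.load(open("w3.pkl","rb"));W=wristcam(w,s);k=.64
px=lambda u,v:((u+.5)*k-.5,(v+.5)*k-.5)
a=np.radians(69);u=np.array([np.cos(a),np.sin(a)]);v=np.array([u[1],-u[0]])
q=lambda x,y:plane(W,*px(x,y),230)[:2]
f,m,r,t=q(371,332),q(458,332),q(236,323),q(243,370)
print("tabs",(t-r)@v,"posts",f,m,m-f,np.linalg.norm(m-f),np.degrees(np.arctan2(*(m-f)[::-1])),"c",f+14*u)
E
```

```text
tabs 25.412712371962225 posts [542.9 238.8] [558.6 278.7] [15.6 39.9] 42.87818118147878 68.60320911643996 c [547.9 251.9]
```

>>> drive_tool(
  motion=[
    [30,1,1,0,0,0,85],
    [60,1,1,0,0,0,85],
    [85,1,1,0,0,0,85],
    [98,1,1,0,0,0,85],
    [98,1,1,0,0,0,85],
  ],
)

```text
t: 5.8
tcp_pos: [545.2, 251.3, 194.6]
ee_rot: [-2.278, 1.558, -2.656]
ft_force: [-0.8, 0.1, 0.0]
finger_gap: 84.7
```

>>> drive_tool(
  motion=[
    [0,0,0,0,0,0,60],
    [0,0,0,0,0,0,45],
    [0,0,0,0,0,0,35],
    [0,0,0,0,0,0,30],
    [0,0,0,0,0,0,30],
  ],
)

```text
t: 6.22
tcp_pos: [547.2, 251.4, 198.9]
ee_rot: [-2.239, 1.563, -2.618]
ft_force: [-1.5, -1.4, 11.0]
finger_gap: 37.9
```

>>> drive_tool(
  motion=[
    [0,0,0,0,0,0,30],
    [0,0,0,0,0,0,30],
  ],
)

```text
t: 6.38
tcp_pos: [546.6, 251.5, 199.1]
ee_rot: [-2.335, 1.563, -2.715]
ft_force: [-1.7, -0.0, -2.6]
finger_gap: 37.8
```

```bash
cat >> h.py <<'E'
H=np.array([479.3,79.0]);
def arc(s,degs,r=None,step=None):
    "tool-frame rows that carry the present TCP round the hinge by degs (clockwise +)"
    R=Ro.from_euler("xyz",s["ee_rot"]).as_matrix();e=s["tcp_pos"][:2]-H
    print("radius",np.linalg.norm(e),"bearing",np.degrees(np.arctan2(e[1],e[0])))
    for g in degs:
        n=Ro.from_euler("z",-g,degrees=True).as_matrix()[:2,:2]@e
        print(g,(R.T@np.r_[n-e,0]).round(1))
E
python3 -c "
from h import *
from rig import robot
s=robot.sense();print(s['t'],s['tcp_pos'],s['joint_positions'].round(2),s['finger_gap'],s['ft_force'])
print(goal(s,s['tcp_pos'][:2],197,69))
arc(s,[3,6,9,12,15,20,25])"
```

```text
6.3833 [546.64488929 251.50854857 199.10738307] [-0.7   0.35  0.25  1.69 -0.1   1.12  0.77] 37.8342597582103 [-1.70352115e+00 -7.78035692e-04 -2.55834358e+00]
[ 2.1  0.   0.  -0.7 -0.3  0.3]
radius 185.18783286843282 bearing 68.6750319900881
3 [-0.1 -0.2  9.7]
6 [-0.1 -0.9 19.4]
9 [-0.1 -2.1 29. ]
12 [-0.2 -3.8 38.5]
15 [-0.2 -6.  48. ]
20 [ -0.3 -10.7  63.4]
25 [ -0.3 -16.8  78.4]
```

>>> drive_tool(
  motion=[
    [0,0,10,3,0,0,30],
    [0,-1,19,6,0,0,30],
    [0,-2,29,9,0,0,30],
    [0,-4,38,12,0,0,30],
    [0,-6,48,15,0,0,30],
  ],
  squeeze=60,
)

```text
t: 6.8
tcp_pos: [589.1, 228.2, 199.2]
ee_rot: [-2.122, 1.563, -2.765]
ft_force: [-3.4, -1.4, -1.9]
finger_gap: 37.4
```

```bash
cat > c.py <<'E'
from h import *
from rig import robot
s=robot.sense();print(s['t'],s['tcp_pos'].round(1),s['joint_positions'].round(2),s['finger_gap'],s['ft_force'].round(1),s['wrist_torque'].round(2))
R=Ro.from_euler("xyz",s["ee_rot"]).as_matrix();print("tool y bearing",np.degrees(np.arctan2(R[1,1],R[0,1])))
arc(s,[3,6,9,12,15,20,25])
E
python3 c.py
```

```text
6.8 [589.1 228.2 199.2] [-0.67  0.41  0.31  1.62 -0.14  1.14  0.6 ] 37.37041959716823 [-3.4 -1.4 -1.9] [0.4  0.08 0.03]
tool y bearing 53.16370663171024
radius 185.25113214118755 bearing 53.66545845451462
3 [-0.  -0.2  9.7]
6 [-0.1 -0.8 19.4]
9 [-0.1 -2.  29. ]
12 [-0.1 -3.7 38.5]
15 [-0.2 -5.9 48. ]
20 [ -0.2 -10.6  63.5]
25 [ -0.2 -16.7  78.4]
```

>>> drive_tool(
  motion=[
    [0,0,10,3,0,0,30],
    [0,-1,19,6,0,0,30],
    [0,-2,29,9,0,0,30],
    [0,-4,38,12,0,0,30],
    [0,-6,48,15,0,0,30],
  ],
)

```text
t: 7.22
tcp_pos: [621.7, 197.5, 199.2]
ee_rot: [-2.223, 1.559, -3.125]
ft_force: [-6.5, 1.8, 0.2]
finger_gap: 37.7
```

>>> drive_tool(
  motion=[
    [0,0,10,3,0,0,30],
    [0,-1,19,6,0,0,30],
    [0,-2,29,9,0,0,30],
    [0,-4,38,12,0,0,30],
    [0,-6,48,15,0,0,30],
  ],
)

```text
t: 7.63
tcp_pos: [647.9, 156.1, 199.2]
ee_rot: [-1.891, 1.562, -3.054]
ft_force: [-0.2, -1.9, -3.7]
finger_gap: 37.6
```

```bash
python3 c.py
```

```text
7.6333 [647.9 156.1 199.2] [-0.61  0.49  0.44  1.53 -0.22  1.18  0.28] 37.550714927005885 [-0.2 -1.9 -3.7] [ 0.21 -0.83  0.6 ]
tool y bearing 23.35105994787962
radius 185.44737853357984 bearing 24.57735957110628
3 [-0.  -0.   9.7]
6 [-0.1 -0.6 19.4]
9 [-0.1 -1.7 29.1]
12 [-0.1 -3.2 38.6]
15 [-0.1 -5.3 48.1]
20 [-0.1 -9.8 63.7]
25 [ -0.1 -15.7  78.7]
```

>>> drive_tool(
  motion=[
    [0,0,10,3,0,0,30],
    [0,-1,19,6,0,0,30],
    [0,-2,29,9,0,0,30],
    [0,-3,38,12,0,0,30],
    [0,-5,48,15,0,0,30],
  ],
)

```text
t: 8.05
tcp_pos: [662.3, 109.7, 199.2]
ee_rot: [-1.526, 1.561, -2.951]
ft_force: [-2.7, 0.2, -2.3]
finger_gap: 37.5
```

>>> drive_tool(
  motion=[
    [0,0,10,3,0,0,30],
    [0,-1,19,6,0,0,30],
    [0,-2,29,9,0,0,30],
    [0,-4,38,12,0,0,30],
    [0,-6,48,15,0,0,30],
  ],
)

```text
t: 8.47
tcp_pos: [664.1, 61.3, 199.2]
ee_rot: [-1.124, 1.563, -2.81]
ft_force: [-0.6, -0.0, -4.6]
finger_gap: 37.5
```

```bash
python3 c.py
```

```text
8.4667 [664.1  61.3 199.2] [-0.55  0.52  0.57  1.53 -0.29  1.19 -0.04] 37.509877213115956 [-0.6 -0.  -4.6] [ 0.22 -0.8   0.58]
tool y bearing -6.618119455837329
radius 185.6080093973464 bearing -5.459750427030951
3 [ 0.  -0.1  9.7]
6 [ 0.1 -0.6 19.4]
9 [ 0.1 -1.7 29.1]
12 [ 0.2 -3.3 38.7]
15 [ 0.2 -5.4 48.2]
20 [ 0.3 -9.9 63.7]
25 [  0.4 -15.8  78.8]
```

Now about 74° open. One more stretch, to about 89°, then hold.

>>> drive_tool(
  motion=[
    [0,0,10,3,0,0,30],
    [0,-1,19,6,0,0,30],
    [0,-2,29,9,0,0,30],
    [0,-4,39,12,0,0,30],
    [0,-6,48,15,0,0,30],
  ],
)

```text
t: 8.88
tcp_pos: [653.3, 14.0, 199.3]
ee_rot: [-0.599, 1.564, -2.547]
ft_force: [1.0, -0.1, -6.0]
finger_gap: 37.7
```

>>> drive_tool(
  motion=[
    [0,0,0,0,0,0,30],
    [0,0,0,0,0,0,30],
    [0,0,0,0,0,0,30],
    [0,0,0,0,0,0,30],
    [0,0,0,0,0,0,30],
  ],
)

```text
t: 9.3
tcp_pos: [653.6, 14.7, 199.3]
ee_rot: [-0.553, 1.564, -2.498]
ft_force: [0.0, -0.1, -3.8]
finger_gap: 37.1
```

```bash
python3 c.py; python3 - <<'E'
from h import *
from rig import robot
import pickle
t=robot.snapshot("top");pickle.dump(t,open("t1.pkl","wb"))
d=pickle.load(open("s0.pkl","rb"))["top"]
b=cv2.cvtColor(t["image"],cv2.COLOR_RGB2BGR)
cv2.imwrite("pics/top1.png",cv2.resize(b,(800,600),interpolation=cv2.INTER_CUBIC))
E
```

```text
9.3 [653.6  14.7 199.3] [-0.54  0.51  0.64  1.57 -0.31  1.18 -0.21] 37.10912619233975 [ 0.  -0.1 -3.8] [ 0.02 -0.56  0.64]
tool y bearing -21.482722073284418
radius 185.7620022247391 bearing -20.24982824889476
3 [ 0.1 -0.   9.7]
6 [ 0.1 -0.6 19.4]
9 [ 0.2 -1.7 29.1]
12 [ 0.2 -3.2 38.7]
15 [ 0.3 -5.3 48.2]
20 [ 0.4 -9.8 63.8]
25 [  0.5 -15.7  78.9]
```

View pics/top1.png

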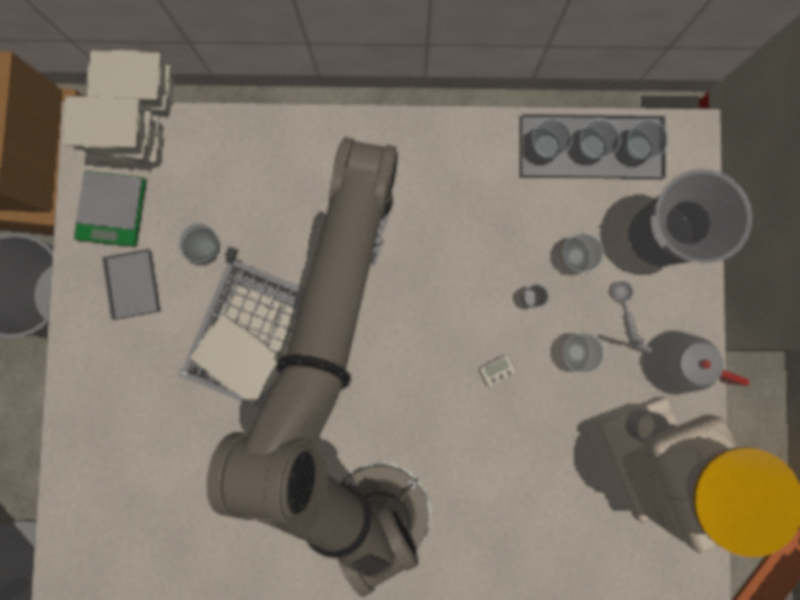

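The front of the cage is clear: the gate shows beside the arm at (380,240). The bowls, cup, spoon, timer and roof box are at their first-picture positions. The gripper still holds the posts, with a gap of 37.1 mm, and the arm is still.

```bash
python3 -c "
from rig import robot
print(robot.job_done()); s=robot.sense(); print(s['t'],s['tcp_pos'],s['finger_gap'])"
```

```text
the job is handed in; nothing more can be done
None
the job is handed in; nothing more can be done
```

The gate is open to about 89° (1.55 rad) and still held by the gripper. I handed the job in at about 9.4 s of the 42 s allowed; no verdict was reported.

I squeezed the lock slide's tabs fully together first. Then I squeezed the latch posts to their stop and swung the gate past its detent by those posts.

**Last checks:**
- **Lock:** the wrist picture taken before the swing put the tab centres 25.4 mm apart, which means about 18 mm drawn. I did not look at it again afterwards.
- **Gate angle:** the 89° comes from the TCP's bearing about the hinge, not from a direct view. In the last picture the arm hides most of the gate.
- **Grip:** the finger gap stayed at 37–38 mm around the two posts through the swing. It reads about 2 mm under the nominal 40 mm when fully squeezed; the lock tabs read about the same amount low (32.2 against 34 mm).
- **Stillness:** the TCP moved less than 1 mm in the last 0.4 s. The highest force shown after any move was about 11 N.
- **Bystanders:** by eye in the last top view, none of them had moved.

**One disagreement:** the scene camera put the post tops about 8 to 16 mm away from where the top camera did. I relied on the wrist and top cameras, which agreed to about 3 mm.

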